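Shuttle a module under the probes and start its test

TASK

Put the black module under the jig's probes and start its test: with the fingertips push the red pad of the sprung shuttle that carries it fully in, let go so that the shuttle springs back and catches on its stop pin, and only then press the green start button fully down and come away. Leave the shuttle with the yellow reference sample out; do not touch or lift either module, and leave the other things on the bench alone.

Things in the scene. Friction and masses are not known exactly. Their poses are not given: they have to be found in the camera images.
- jig: Twin-lane test jig, fixed to the bench: aluminium base 320 x 230 x 12 mm. Origin on its centre line at bench height, 125 mm in from the front edge (base spans x -125..195, y -115..115 mm). x points from the front (red pads) to the rear and is the push direction, y to the left lane, z up. Two shuttles run along x, at y = +46 (left) and -46 (right).
- bridge (a point): Centre of the dark probe bridge over both lanes, 60 mm behind the jig's origin, 70 mm above the bench: it spans jig x 35..85 mm, underside 64, top 76 mm above the bench; one air cylinder over each lane, 26 x 36 mm, reaches 102 mm. A caught shuttle has its nest right under it.
- plunger_l (a point): Top of the black knob (19 mm across, 83 mm above the bench) of the left lane's stop pin, at jig x 0, y +80 mm, beside the shuttle. The sprung pin works by itself: it rides up the shuttle's brass ramp (knob rises 6.5 mm) and drops behind it. Not to be handled.
- plunger_r (a point): The same for the right lane's stop pin, at jig y -80 mm.
- shuttle_l (a joint): Left shuttle (jig +y side), travel in m along the jig's +x: 0 = out, 0.075 = fully in at its stop. Spring force outwards 4 N at 0, 8.5 N at 0.060, 9.5 N at 0.075; 2 N more at 0.1 m/s, and up to 3 N more while the ramp lifts the pin (0.03 to 0.06). Past 0.061 the pin drops behind the ramp; pushed to its stop and let go, it returns to 0.060 and stays caught. Let go before the pin drops, it returns to 0 and can be pushed again.
- shuttle_r (a joint): Right shuttle (jig -y side), just like the left one.
- push_l (a point): Centre of the face of the left shuttle's red push pad, 56 mm wide, 38 mm high, 43 mm above the bench; moves with the shuttle. The red plate behind it is 72 mm wide, 17 to 67 mm above the bench. The pad faces jig -x; with the shuttle out it is 124 mm in front of the jig's origin. The fingers pass over the base (12 mm high). Nothing in line is higher than 67 mm within 80 mm behind the face.
- push_r (a point): The same point of the right shuttle's red pad.
- nest_l (a point): Centre of the floor of the left shuttle's white nest, 26 mm above the bench, 124 mm behind its pad face; walls 8 mm high hold a module.
- nest_r (a point): The same point of the right shuttle's nest.
- module: The module to be tested: black block 40 x 30 x 16 mm, 45 g, white socket and dark round window on top, lying loose in one of the two nests (left or right). Origin at the centre of its underside.
- sample: Yellow reference sample of the same size, lying loose in the other nest. Origin at the centre of its underside.
- start_box: Grey switch box 80 x 74 x 50 mm fixed to the bench on the left or right of the jig, the green start button on top. Origin at the centre of its underside.
- start (a joint): Green start button, pressed straight down: 0 up, 0.006 m fully pressed (5 N there, 1.5 N to begin); springs back up.
- start_top (a point): Centre of the top of the green button, 32 mm across, 72 mm above the bench with the button up; the steel collar round it is 48 mm across, 62 mm above the bench.
- bottle: White solvent dispenser bottle, 68 mm across, 118 mm high, on the other side of the jig from the start box. Origin at the centre of its underside.
- tray: Dark thermoformed tray of black modules, 200 x 270 x 26 mm, at the right. Origin at the centre of its underside.
- phone: Black phone lying flat, 150 x 73 x 8 mm, at the left. Origin at the centre of its underside.
- tweezers: Steel tweezers lying flat, about 140 mm long, 8 mm high, in front of the jig. Origin near the middle, on the bench.
- marker: Black marker pen with a blue cap, 130 mm long, 12 mm thick, lying in front of the jig. Origin near the middle, on the bench.
- tape: Yellow tape ring lying flat, 90 mm across, 18 mm high, at the left. Origin at the centre of its underside.
Things that resemble listed ones, but are neither listed nor needed, are in the scene too. Of the things that look like the module, the larger one is meant.

How it is judged:
On the way, in this order (a step that is already met when the one before it is completed fails the run):
1. the shuttle with the black module is pushed fully in (within 8 mm of its stop) (((horizontal distance between module and nest_l below 0.008 m and value of joint shuttle_l above 0.067 m) or (horizontal distance between module and nest_r below 0.008 m and value of joint shuttle_r above 0.067 m))).
2. it is let go, has sprung back and stays caught on its stop pin with the fingers off the jig (((horizontal distance between module and nest_l below 0.008 m and value of joint shuttle_l between 0.056 and 0.064 m) or (horizontal distance between module and nest_r below 0.008 m and value of joint shuttle_r between 0.056 and 0.064 m)) and contact force between the fingers and jig below 0.1 N), for 0.2 s.
3. the green start button is pressed (value of joint start above 0.0045 m).
At the end, for the whole second after the job is handed in: The shuttle with the black module rests caught at 60 mm (within 4 mm) of its travel; the shuttle with the yellow sample is out (within 5 mm); both modules lie seated and level in their nests (within 8 mm, 0.1 rad, 3 mm in height); the start button is up again (((horizontal distance between module and nest_l below 0.008 m and value of joint shuttle_l between 0.056 and 0.064 m and horizontal distance between sample and nest_r below 0.008 m and value of joint shuttle_r below 0.005 m) or (horizontal distance between module and nest_r below 0.008 m and value of joint shuttle_r between 0.056 and 0.064 m and horizontal distance between sample and nest_l below 0.008 m and value of joint shuttle_l below 0.005 m)) and value of joint start below 0.0015 m and angle between each of module, sample's own z axis and vertical below 0.1 rad and height (world z) of each of module, sample below 0.029 m and linear speed of module below 0.01 m/s); the robot touches nothing.
It fails at once if the shuttle with the yellow sample is pushed in ((horizontal distance between sample and nest_l below 0.008 m and value of joint shuttle_l above 0.012 m) or (horizontal distance between sample and nest_r below 0.008 m and value of joint shuttle_r above 0.012 m)).
It fails at once if start is pressed while the black module's shuttle is not caught (value of joint start above 0.003 m and not ((horizontal distance between module and nest_l below 0.008 m and value of joint shuttle_l between 0.056 and 0.064 m) or (horizontal distance between module and nest_r below 0.008 m and value of joint shuttle_r between 0.056 and 0.064 m))).
It fails at once if a module is lifted or knocked out of its nest (height (world z) of any of module, sample above 0.034 m or (horizontal distance between module and nest_l above 0.012 m and horizontal distance between module and nest_r above 0.012 m) or (horizontal distance between sample and nest_l above 0.012 m and horizontal distance between sample and nest_r above 0.012 m)).
It fails at once if a module is touched (contact force between the fingers and module above 0.5 N or contact force between the fingers and sample above 0.5 N).
It fails at once if a bystander is moved by more than 20 mm (distance of any of bottle, tray, phone, tweezers, marker, tape from where it was at the start of the episode above 0.02 m).
It also fails if it takes over 40 s, if anything falls off the work surface, if the arm or the gripper's body presses on something with over 40 N, if the wrist force passes 120 N, or if a joint passes its speed limit or range.

ROBOT

A 7-joint arm with a two-finger parallel gripper is mounted at the origin on the work surface. World frame = base frame: x ahead of the robot, y to its left, z up, the work surface at z = 0. Lengths are in m, angles in rad, forces in N, time in s.
With the tool pointing down it reaches from about 0.4 to 0.85 m from the base axis. Payload 10.4 kg.
Tool frame: the origin (TCP) lies at the very end of the fingers, on their centre line; the grasp point (between the pads) lies 19 mm behind it; z points along the fingers, y is the line along which they close (so a half turn about z gives the same grasp; the last joint's range is limited). The gripper opens to 87 mm and grips with 3 to 60 N. Pads are 19 mm wide; open, the fingers measure 117 mm over their backs; the gripper's body (75 mm by 190 mm) begins 51 mm behind the grasp point.
Start: joints at [1.235, 0.332, -0.065, 1.46, 0.022, 1.35, -0.088], TCP at [0.192, -0.595, 0.186] pointing down, gripper open.
Joint ranges: [-2.6, 2.6], [-0.5, 2.12], [-1.47, 1.34], [0.16, 2.42], [-1.27, 4.41], [0.06, 2.06], [-2.6, 2.6]. Speed limits (rad/s): [2.22, 2.22, 2.79, 2.79, 3.14, 3.14, 3.14].

INTERFACE

Orientations are given as a unit quaternion [x, y, z, w].
In Python, from bench import * gives the robot as it stands.
- The arm moves only by the tool step_arm, never from a script. Its arguments are lists of equal length, an entry for each row: "delta_pos": the shift along the world's x, y, z in units of 25 mm (1.0 is 25 mm), a list of three; "turn": the turn about the world's z in units of 0.12 rad (1.0 is 0.12 rad). In form: {"delta_pos": [[tx, ty, tz], ...], "turn": [turn, ...]}. A call has 1 to 12 rows; each row shifts and turns the commanded pose from where the row before left it; what a row does not reach is not made up. A row lasts 1/10 s, in which the tool goes at most 50 mm and 8.59 degrees, less where a joint would pass 70% of its speed; a pose out of reach is approached as far as the arm can. A call with a number of a shift or a turn outside -1 to 1 is refused whole. A call with a gripper value outside its range is refused whole. "grip" is the closure, from 0 (fully open) to 1 (shut), set as the call begins (left out, the last holds). The fingers move at their own pace and stop on an object; "newtons" is the grip in N (left out, the last holds). Time passes only in rows, so rows that do not move let the fingers close. It gives the time, the measured TCP pose, the force, the opening and the grip force at its end, in the units of the state.
- read_state(): the state, without advancing time (a new reading comes with each control period).
- camera(name): name is "scene" or "top"; returns a dict with "image" (480x640x3 uint8, red, green, blue), "z_map" (480x640 float32, m along the optical axis (not along the pixel's ray), 0 where there is no reading), "mtx" (3x3 intrinsics, pixels), "view" (4x4, takes a point from world to camera coordinates). Camera axes: x right, y up, looking along -z (the intrinsics and any distortion apply to the point x, -y, -z); pixel columns grow to the right and rows downward; lengths in m; the calibration is good to about 2 mm. A picture is of the moment at which its call begins.
- close_job(): hands the job in; it is judged then, once.
The state is a dict: "time": time; "joint_positions": joint angles; "joint_vel": joint speeds; "joint_torque": joint torques, N m; "ee_pos": TCP position; "eef_rot": TCP orientation; "ft_force": force on the tool from outside, world axes, zero at the start; "torque": the same for the moment, N m; "width": finger opening in m; "grip_force": force on a finger pad.
Only numpy, scipy, OpenCV 4.12 (cv2) and the standard library are available. Lean on these libraries where they do the work, as an engineer would, in place of code of your own. Each camera call takes 0.05 s, during which the arm holds its last target. There are 200 camera calls.

## Working session

There is one attempt and no reset: what is moved stays moved. The work goes in short steps, Python scripts to look and compute and a tool call to move; the robot and the scene stay as the last step left them, time stands still between calls to the robot, and variables do not carry over. Pictures are saved under pics/ and viewed, at most 10 in all, crops included, and the job is handed in when it is done.

Besides the shell and the picture viewer there is one more tool, called after ">>>" as name(argument=value, ...), one argument or row to a line, values as JSON. step_arm: Moves the arm, as the interface text tells. Shifts and turns lie within -1 to 1; 1 stands for 25 mm of shift or 0.12 rad of turn. Its arguments: {"type":"object","properties":{"delta_pos":{"type":"array"},"turn":{"type":"array"},"grip":{"type":"number"},"newtons":{"type":"number"}},"required":["delta_pos","turn"]}

```bash
mkdir -p pics; cat > h.py <<'E'
from bench import *
import numpy as np, cv2
def snap(n,f):
    c=camera(n); cv2.imwrite(f'pics/{f}.png',cv2.cvtColor(c['image'],cv2.COLOR_RGB2BGR))
    np.savez(f'pics/{f}.npz',**{k:c[k] for k in('image','z_map','mtx','view')}); return c
def px(c,u,v,h=None):
    """world point of pixel by depth, or on plane z=h"""
    K=c['mtx'];T=np.linalg.inv(c['view'])
    r=np.linalg.inv(K)@[u,v,1]; d=np.array([r[0],-r[1],-r[2]])
    if h is None: return (T@np.r_[d*c['z_map'][int(v),int(u)],1])[:3]
    w=T[:3,:3]@d; return T[:3,3]+w*(h-T[2,3])/w[2]
E
python3 - <<'E'
from h import *
for n in('scene','top'): c=snap(n,n+'0'); print(n,np.linalg.inv(c['view'])[:3,3],c['mtx'][0,0])
s=read_state(); print(s['ee_pos'],s['eef_rot'],s['time'],s['width'])
E
```

```text
scene [1.04851607 0.83531857 0.88591928] 520.0710147374118
top [1.82041343e-01 7.73780898e-04 1.77412700e+00] 624.2752836870195
[ 0.19221482 -0.59429213  0.18572968] [ 9.87790113e-01  1.55789242e-01 -1.40377390e-04 -6.21112853e-04] 0.1 0.08669277579311296
```

View pics/scene0.png

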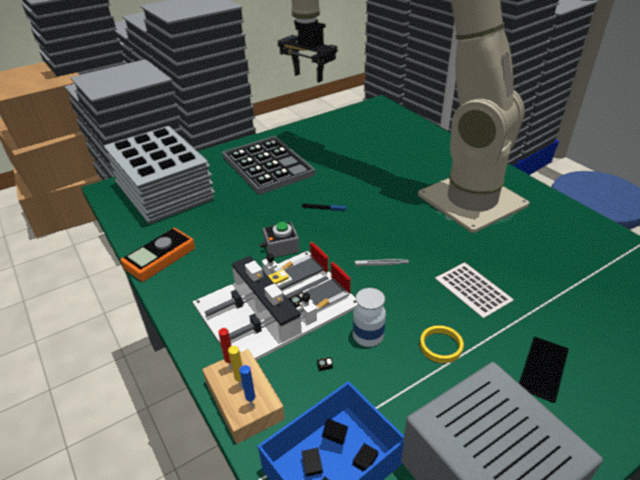

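View pics/top0.png

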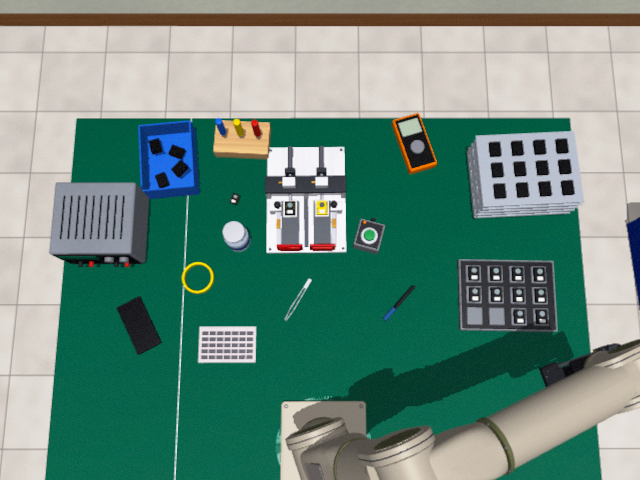

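The scene view shows the jig at about (280,300). In the top view, the left lane nest (290,208) holds a black block, the right lane (322,208) holds the yellow one, and the start box is at (369,235) to the right of the jig. Things that could be taken for the module: the left-nest block (290,208), a small loose one (235,198), those in the blue bin (~170,160), the tray ones (~510,290) and the stacked trays (~525,170). I choose the one in the left nest and check it in a crop.

```bash
python3 - <<'E'
from h import *
i=cv2.imread('pics/top0.png')[140:260,225:395]
cv2.imwrite('pics/crop0.png',cv2.resize(i,None,fx=4.7,fy=4.7,interpolation=cv2.INTER_CUBIC))
E
```

```text
(no output)
```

View pics/crop0.png

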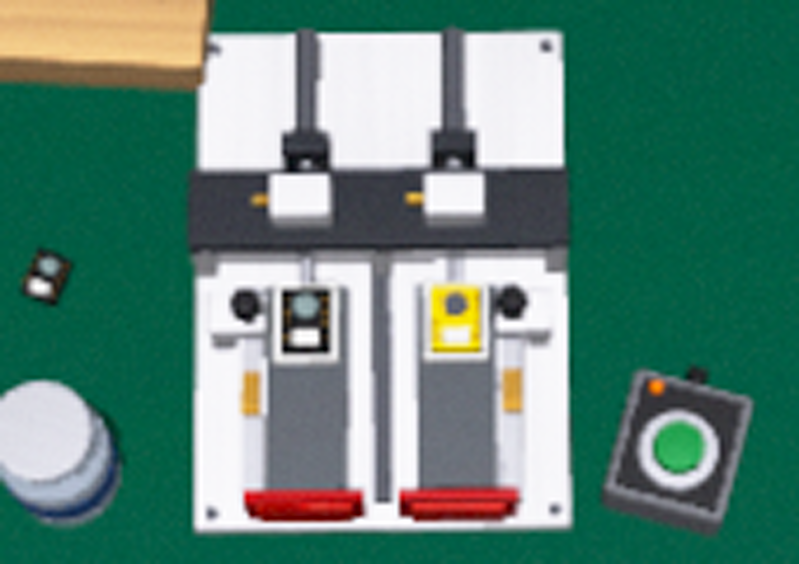

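The crop confirms it: the black module with socket and window sits in the left nest, the yellow sample in the right. Base corners are at crop (195,530), (572,527), (562,30) and (197,32), and the green button at (681,447).

```bash
python3 - <<'E'
from h import *
c=dict(np.load('pics/top0.npz'))
f=lambda u,v,h=None:px(c,225+u/4.7,140+v/4.7,h)
P=np.array([f(*p,.012)[:2] for p in[(195,530),(572,527),(562,30),(197,32)]])
J=np.array([[-.125,.115],[-.125,-.115],[.195,-.115],[.195,.115]])
# rigid fit
a=J-J.mean(0);b=P-P.mean(0);th=np.arctan2((a[:,0]*b[:,1]-a[:,1]*b[:,0]).sum(),(a*b).sum())
R=np.array([[np.cos(th),-np.sin(th)],[np.sin(th),np.cos(th)]]);t=P.mean(0)-R@J.mean(0)
print('yaw',th,'origin',t,'res',(P-(J@R.T+t)).round(4).tolist())
for n,p in dict(push_l=(-.124,.046),push_r=(-.124,-.046),plung=(0,.08)).items():print(n,R@p+t)
print('pads top edges z.067',[f(*p,.067).round(4) for p in[(246,490),(364,492),(400,490),(518,490)]])
print('module',f(306,320,.042),'knobs',f(245,304,.083),f(512,302,.083))
print('button',f(681,447,.072),f(681,447)); print('bottle top',f(42,430,.118))
# depth of red things from scene cam
s=dict(np.load('pics/scene0.npz'))
hsv=cv2.cvtColor(s['image'],cv2.COLOR_RGB2HSV)
for nm,m,box in(('red',((hsv[...,0]<8)|(hsv[...,0]>172))&(hsv[...,1]>150)&(hsv[...,2]>60),(235,300,300,360)),('green',(abs(hsv[...,0].astype(int)-65)<15)&(hsv[...,1]>120)&(hsv[...,2]>110),(215,240,265,300))):
    v,u=np.nonzero(m[box[0]:box[1],box[2]:box[3]]);v+=box[0];u+=box[2]
    W=np.array([px(s,*q) for q in zip(u,v)])
    n,l=cv2.connectedComponents(m[box[0]:box[1],box[2]:box[3]].astype(np.uint8))
    for k in range(1,n):
        w=W[l[v-box[0],u-box[2]]==k]
        if len(w)>15: print(nm,len(w),np.percentile(w,[3,50,97],axis=0).round(3).tolist())
E
```

```text
yaw 0.010322124588806892 origin [0.65313082 0.04686415] res [[-0.0005, -0.0], [-0.0012, -0.0007], [0.0003, -0.0005], [0.0014, 0.0011]]
push_l [0.52866261 0.09158178]
push_r [ 5.29612230e-01 -4.13320662e-04]
plung [0.65230506 0.12685989]
pads top edges z.067 [array([0.5399, 0.1257, 0.067 ]), array([0.5386, 0.0556, 0.067 ]), array([0.5398, 0.0342, 0.067 ]), array([ 0.5398, -0.036 ,  0.067 ])]
module [0.65115701 0.09240945 0.042     ] knobs [0.64995027 0.12673474 0.083     ] [ 0.65110044 -0.03261647  0.083     ]
button [ 0.56477884 -0.13292925  0.072     ] [ 0.56551847 -0.13318763  0.06871069]
bottle top [0.56478282 0.24055245 0.118     ]
red 265 [[0.53, -0.032, 0.022], [0.544, 0.011, 0.053], [0.547, 0.039, 0.069]]
red 301 [[0.531, 0.061, 0.028], [0.544, 0.1, 0.053], [0.546, 0.131, 0.069]]
green 66 [[0.557, -0.144, 0.069], [0.57, -0.129, 0.072], [0.581, -0.115, 0.075]]
```

Depth and plane measurements agree: left pad face at (0.529, 0.092), button top at (0.565, -0.133). I'll shut the fingers and travel high to a point in front of the left pad.

>>> step_arm(
  delta_pos=[
    [0.8,1,0],
    [0.8,1,0],
    [0.8,1,0],
    [0.8,1,0],
    [0.8,1,0],
    [0.8,1,0],
    [0.8,1,0],
    [0.8,1,0],
    [0.8,1,0],
    [0.8,1,0],
    [0.8,1,0],
    [0.8,1,0],
  ],
  turn=[-0.6,-0.6,-0.6,-0.6,-0.1,0,0,0,0,0,0,0],
  grip=1,
  newtons=10,
)

```text
time: 1.3
ee_pos: [0.4328, -0.2935, 0.1862]
eef_rot: [1.0, 0.006, -0.0, -0.0]
ft_force: [0.6, -0.1, -0.6]
width: 0.0027
grip_force: 0.0
```

>>> step_arm(
  delta_pos=[
    [0.1,1,0],
    [0.1,1,0],
    [0.1,1,0],
    [0.1,1,0],
    [0.1,1,0],
    [0.1,1,0],
    [0.1,1,0],
    [0.1,1,0],
    [0.1,1,0],
    [0.1,1,0],
    [0.1,1,0],
    [0.1,1,0],
  ],
  turn=[0,0,0,0,0,0,0,0,0,0,0,0],
)

```text
time: 2.5
ee_pos: [0.4621, 0.0063, 0.1863]
eef_rot: [1.0, 0.006, -0.0, 0.0]
ft_force: [0.6, -1.3, 1.0]
width: 0.0009
grip_force: 0.0
```

>>> step_arm(
  delta_pos=[
    [0,0.9,0],
    [0,0.9,0],
    [0,0.9,0],
    [0,0.6,0],
    [0,0,-1],
    [0,0,-1],
    [0,0,-1],
    [0,0,-1],
    [0,0,-1],
    [0,0,-0.6],
    [0,0,0],
  ],
  turn=[0,0,0,0,0,0,0,0,0,0,0],
)

```text
time: 3.6
ee_pos: [0.4605, 0.0875, 0.0444]
eef_rot: [1.0, 0.006, -0.002, 0.0]
ft_force: [0.3, -0.1, 0.7]
width: 0.0004
grip_force: 0.0
```

```bash
python3 - <<'E'
from h import *
c=snap('scene','scene1')
cv2.imwrite('pics/crop1.png',cv2.resize(cv2.imread('pics/scene1.png')[215:365,235:435],None,fx=4,fy=4,interpolation=cv2.INTER_CUBIC))
E
```

```text
(no output)
```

View pics/crop1.png

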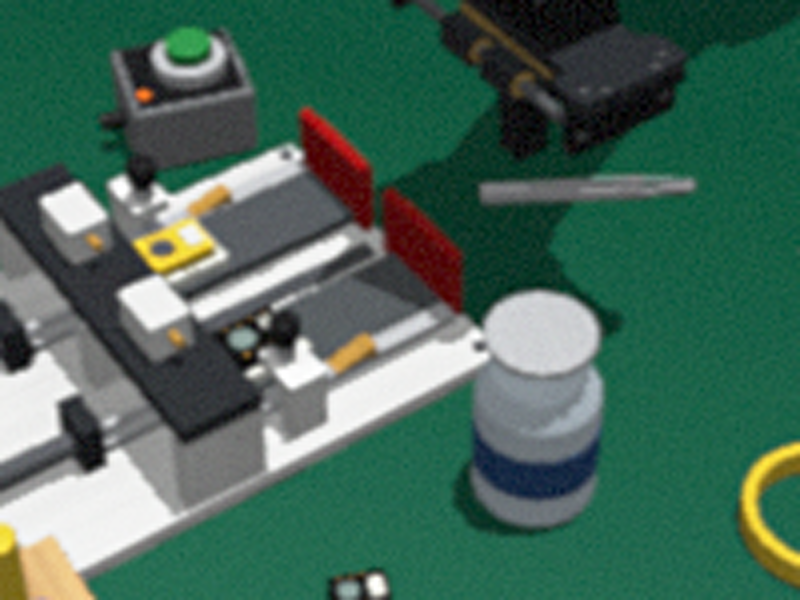

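```bash
python3 - <<'E'
from h import *
for f in('scene1',):
    c=dict(np.load(f'pics/{f}.npz'))
    for p in([.4605,.0875,.044],[.462,.0063,.186],[.4605,.0875,.186]):
        q=c['view']@[*p,1]; k=c['mtx']@[q[0],-q[1],-q[2]]; print(p,k[:2]/k[2])
s=read_state();print(s['time'],s['ee_pos'])
c=snap('scene','scene2')
print(abs(c['image'].astype(int)-np.load('pics/scene1.npz')['image']).mean())
cv2.imwrite('pics/crop2.png',cv2.resize(cv2.imread('pics/scene2.png')[215:365,235:435],None,fx=4,fy=4,interpolation=cv2.INTER_CUBIC))
E
```

```text
[0.4605, 0.0875, 0.044] [365.16785645 263.12069925]
[0.462, 0.0063, 0.186] [345.91497986 199.49759619]
[0.4605, 0.0875, 0.186] [367.0818791  216.09885886]
3.65 [0.46154004 0.0877865  0.04588945]
3.5165440538194446
```

View pics/crop2.png

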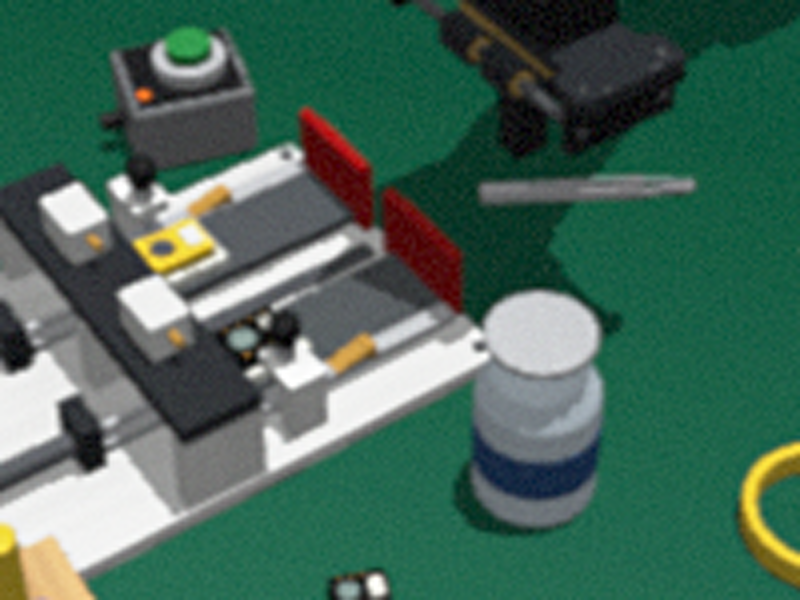

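The finger tip (crop 522,150) seems higher than the reported TCP (520,192), so I'm checking with depth.

```bash
python3 - <<'E'
from h import *
for n in('scene2','scene0'):
    c=dict(np.load(f'pics/{n}.npz')); z=c['z_map']
    v,u=np.nonzero(z>0)
    K=c['mtx'];r=np.linalg.inv(K)@np.stack([u,v,np.ones(len(u))]);d=z[v,u]
    W=(np.linalg.inv(c['view'])@np.stack([r[0]*d,-r[1]*d,-d,np.ones(len(u))]))[:3].T
    t=[.4615,.0878,.0459] if n=='scene2' else [.192,-.595,.186]
    m=(abs(W[:,0]-t[0])<.06)&(abs(W[:,1]-t[1])<.08)&(W[:,2]>.015)&(W[:,2]<t[2]+.1)
    w=W[m];o=np.argsort(w[:,2])
    for a in range(0,10):
        q=w[(w[:,2]>=t[2]-.03+a*.01)&(w[:,2]<t[2]-.02+a*.01)]
        if len(q):print(n,a,len(q),round(t[2]-.03+a*.01,3),q.min(0).round(3),q.max(0).round(3))
E
```

```text
scene2 6 13 0.076 [0.452 0.081 0.081] [0.473 0.096 0.085]
scene2 7 43 0.086 [0.45  0.077 0.086] [0.474 0.099 0.096]
scene2 8 35 0.096 [0.451 0.082 0.096] [0.475 0.098 0.106]
scene2 9 38 0.106 [0.453 0.075 0.107] [0.475 0.1   0.116]
scene0 6 16 0.216 [ 0.17  -0.642  0.221] [ 0.223 -0.543  0.226]
scene0 7 38 0.226 [ 0.167 -0.646  0.226] [ 0.218 -0.541  0.236]
scene0 8 37 0.236 [ 0.164 -0.644  0.237] [ 0.22  -0.537  0.246]
scene0 9 39 0.246 [ 0.169 -0.646  0.246] [ 0.22  -0.54   0.256]
```

```bash
python3 - <<'E'
from h import *
c=dict(np.load('pics/scene2.npz')); z=c['z_map']
v,u=np.nonzero(z>0)
r=np.linalg.inv(c['mtx'])@np.stack([u,v,np.ones(len(u))]);d=z[v,u]
W=(np.linalg.inv(c['view'])@np.stack([r[0]*d,-r[1]*d,-d,np.ones(len(u))]))[:3].T
m=(abs(W[:,0]-.46)<.06)&(abs(W[:,1]-.09)<.15)&(W[:,2]>.075)
w=W[m]
for a in np.arange(.075,.25,.01):
    q=w[(w[:,2]>=a)&(w[:,2]<a+.01)]
    if len(q):print(round(a,3),len(q),q.min(0)[:2].round(3),q.max(0)[:2].round(3))
print('bench z check',[px(c,*p).round(4) for p in[(420,300),(330,360),(366,258),(366,263)]])
t=dict(np.load('pics/top0.npz'))
print('tweezers',px(t,286,318,.004),px(t,310,280,.004))
E
```

```text
0.075 11 [0.452 0.081] [0.473 0.096]
0.085 39 [0.45  0.077] [0.474 0.099]
0.095 39 [0.451 0.079] [0.475 0.098]
0.105 37 [0.453 0.075] [0.475 0.1  ]
0.115 28 [0.462 0.078] [0.476 0.101]
0.125 14 [0.453 0.095] [0.474 0.103]
0.145 31 [0.429 0.002] [0.499 0.175]
0.155 219 [0.424 0.002] [0.502 0.177]
0.165 321 [0.424 0.003] [0.503 0.176]
0.175 218 [ 0.425 -0.005] [0.502 0.182]
0.185 622 [ 0.425 -0.012] [0.501 0.185]
0.195 381 [ 0.425 -0.006] [0.503 0.183]
0.205 127 [0.44  0.071] [0.491 0.14 ]
0.215 145 [0.44 0.07] [0.49  0.139]
0.225 75 [0.438 0.097] [0.488 0.141]
0.235 107 [0.43  0.079] [0.501 0.14 ]
0.245 329 [0.426 0.069] [0.502 0.14 ]
bench z check [array([0.403 , 0.2285, 0.002 ]), array([0.6807, 0.2629, 0.0137]), array([0.417 , 0.0348, 0.0013]), array([0.4335, 0.0566, 0.0082])]
tweezers [0.34016373 0.1028399  0.004     ] [0.4484987  0.03538222 0.004     ]
```

```bash
python3 - <<'E'
from h import *
i=cv2.imread('pics/scene2.png')[190:290,320:440]
cv2.imwrite('pics/crop3.png',np.clip(cv2.resize(i,None,fx=6,fy=6,interpolation=cv2.INTER_CUBIC).astype(float)*2.2,0,255).astype(np.uint8))
E
```

```text
(no output)
```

View pics/crop3.png

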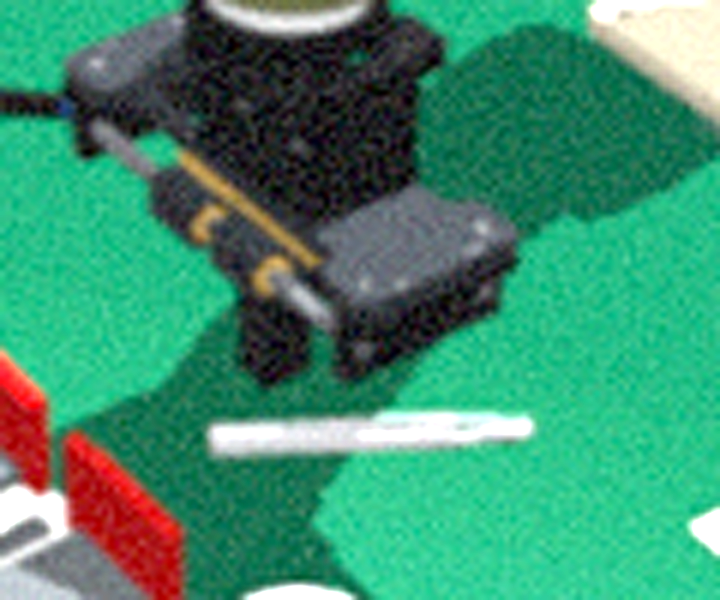

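The brightened crop shows body and closed fingers: the fingertips end at z ≈ 0.081 and the body's underside is at ≈ 0.15. Those fit each other at 70 mm, so the reported z reads about 35 mm too low, as it also did in the start picture. I'll steer by the camera: down 36 mm, then check again.

>>> step_arm(
  delta_pos=[
    [0,0,-0.7],
    [0,0,-0.7],
    [0,0,0],
    [0,0,0],
  ],
  turn=[0,0,0,0],
)

```text
time: 4.1
ee_pos: [0.4629, 0.088, 0.0125]
eef_rot: [1.0, 0.006, 0.0, -0.0]
ft_force: [0.5, -0.1, 1.0]
width: 0.0003
grip_force: 0.0
```

```bash
cat >> h.py <<'E'
def cloud(c):
    z=c['z_map'];v,u=np.nonzero(z>0);d=z[v,u]
    r=np.linalg.inv(c['mtx'])@np.stack([u,v,np.ones(len(u))])
    return (np.linalg.inv(c['view'])@np.stack([r[0]*d,-r[1]*d,-d,np.ones(len(u))]))[:3].T
def tip(c):
    s=read_state();t=np.array(s['ee_pos']);W=cloud(c)
    m=(abs(W[:,:2]-t[:2])<[.015,.02]).all(1)&(W[:,2]>.02)&(W[:,2]<t[2]+.08)
    w=W[m];print('t',s['time'],'ee',t.round(4),'F',np.round(s['ft_force'],1),'tip zmin',np.sort(w[:,2])[:5].round(3),'x',w[:,0].min().round(3),w[:,0].max().round(3),'y',w[:,1].min().round(3),w[:,1].max().round(3))
E
python3 - <<'E'
from h import *
tip(snap('scene','scene3'))
E
```

```text
t 4.15 ee [0.4632 0.088  0.0128] F [-0.5  0.2  0.9] tip zmin [0.048 0.049 0.049 0.05  0.05 ] x 0.451 0.477 y 0.075 0.102
```

>>> step_arm(
  delta_pos=[
    [1,0,0],
    [0.8,0,0],
    [0.4,0,0],
    [0.4,0,0],
    [0.4,0,0],
    [0.4,0,0],
    [0.4,0,0],
    [0.4,0,0],
    [0.4,0,0],
    [0.4,0,0],
    [0,0,0],
  ],
  turn=[0,0,0,0,0,0,0,0,0,0,0],
)

```text
time: 5.25
ee_pos: [0.5845, 0.0886, 0.0106]
eef_rot: [1.0, 0.007, -0.003, 0.0]
ft_force: [-8.3, 0.9, 0.9]
width: 0.0005
grip_force: 4.3
```

```bash
cat >> h.py <<'E'
def red(c):
    hsv=cv2.cvtColor(c['image'],cv2.COLOR_RGB2HSV)
    m=(((hsv[...,0]<8)|(hsv[...,0]>172))&(hsv[...,1]>150)&(hsv[...,2]>60)&(c['z_map']>0))
    v,u=np.nonzero(m);W=np.array([px(c,*q) for q in zip(u,v)])
    k=(W[:,2]>.015)&(W[:,2]<.075)&(W[:,0]>.5)&(W[:,0]<.66)&(W[:,1]>-.06)&(W[:,1]<.16)
    for n,b in(('left',W[k&(W[:,1]>.05)]),('right',W[k&(W[:,1]<.05)])): print(n,len(b),np.median(b,0).round(4))
E
python3 - <<'E'
from h import *
red(dict(np.load('pics/scene3.npz')))
c=snap('scene','scene4');red(c);tip(c)
E
```

```text
left 296 [0.5434 0.0995 0.0535]
right 256 [0.5444 0.0115 0.0542]
left 280 [0.6073 0.1008 0.0558]
right 2 [0.5778 0.0272 0.025 ]
t 5.3 ee [0.5844 0.0886 0.0106] F [-8.8  1.6  0.4] tip zmin [0.02  0.048 0.048 0.05  0.05 ] x 0.576 0.599 y 0.07 0.108
```

>>> step_arm(
  delta_pos=[
    [0.2,0,0],
    [0.2,0,0],
    [0.1,0,0],
    [0,0,0],
  ],
  turn=[0,0,0,0],
)

```text
time: 5.7
ee_pos: [0.5956, 0.0887, 0.0106]
eef_rot: [1.0, 0.007, -0.004, 0.0]
ft_force: [-14.7, 0.6, 4.4]
width: 0.0003
grip_force: 7.0
```

```bash
python3 - <<'E'
from h import *
c=snap('scene','scene5');red(c);tip(c)
E
```

```text
left 275 [0.6185 0.1014 0.0547]
right 0 [nan nan nan]
t 5.75 ee [0.5956 0.0887 0.0106] F [-14.2   0.4   3.7] tip zmin [0.022 0.048 0.049 0.049 0.05 ] x 0.584 0.61 y 0.07 0.108
  return _methods._mean(a, axis=axis, dtype=dtype,
  ret = um.true_divide(
```

Force rose to 14.7 N and the pad moved 75 mm, so the shuttle is at its stop. Backing off and letting it catch.

>>> step_arm(
  delta_pos=[
    [-0.3,0,0],
    [-0.4,0,0],
    [-0.4,0,0],
    [-0.8,0,0],
    [-1,0,0],
    [-1,0,0],
    [0,0,1],
    [0,0,1],
    [0,0,1],
    [0,0,1],
    [0,0,0],
  ],
  turn=[0,0,0,0,0,0,0,0,0,0,0],
)

```text
time: 6.85
ee_pos: [0.5045, 0.0883, 0.1153]
eef_rot: [1.0, 0.006, 0.003, 0.0]
ft_force: [0.6, 0.6, 0.3]
width: 0.0006
grip_force: 0.0
```

```bash
python3 - <<'E'
from h import *
c=snap('scene','scene6');red(c);tip(c)
E
```

```text
left 265 [0.6031 0.1002 0.0539]
right 255 [0.5444 0.0104 0.0533]
t 6.9 ee [0.5036 0.0879 0.1134] F [ 0.3  0.4 -0.1] tip zmin [0.149 0.15  0.151 0.151 0.151] x 0.493 0.518 y 0.073 0.101
```

The left shuttle is caught at 60 mm and the right is still out. Now over to the button.

>>> step_arm(
  delta_pos=[
    [0.27,-0.98,0],
    [0.27,-0.98,0],
    [0.27,-0.98,0],
    [0.27,-0.98,0],
    [0.27,-0.98,0],
    [0.27,-0.98,0],
    [0.27,-0.98,0],
    [0.27,-0.98,0],
    [0.27,-0.98,0],
    [0,0,-1],
    [0,0,-1],
    [0,0,0],
  ],
  turn=[0,0,0,0,0,0,0,0,0,0,0,0],
)

```text
time: 8.1
ee_pos: [0.5601, -0.1324, 0.0576]
eef_rot: [1.0, 0.006, -0.003, -0.001]
ft_force: [-0.5, 0.6, -0.7]
width: 0.0004
grip_force: 0.0
```

```bash
python3 - <<'E'
from h import *
c=snap('scene','scene7');red(c);tip(c)
cv2.imwrite('pics/crop7.png',cv2.resize(cv2.imread('pics/scene7.png')[180:300,210:370],None,fx=4.5,fy=4.5,interpolation=cv2.INTER_CUBIC))
E
```

```text
left 261 [0.6028 0.1006 0.0545]
right 258 [0.5443 0.0109 0.054 ]
t 8.15 ee [ 0.5615 -0.1323  0.0598] F [0.3 0.2 0.8] tip zmin [0.05  0.05  0.051 0.054 0.057] x 0.548 0.576 y -0.146 -0.112
```

View pics/crop7.png

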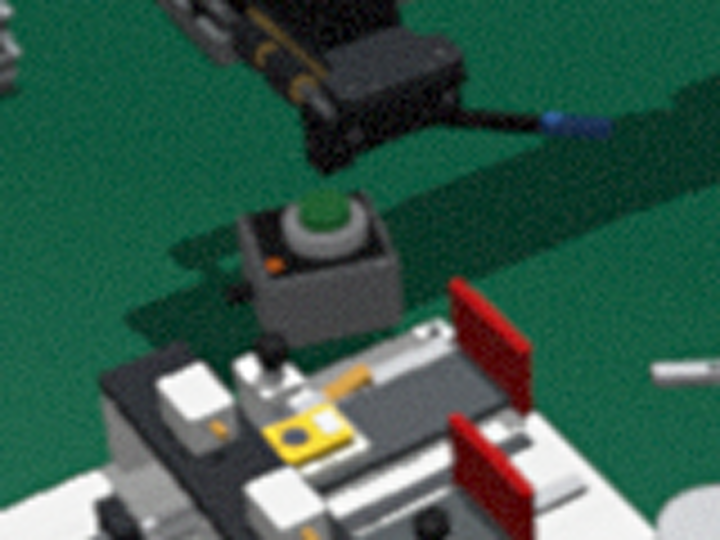

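The crop shows the shut fingertips (325,170) hanging right above the green button (325,205). The near shuttle is caught and the far one is out. Descending gently.

>>> step_arm(
  delta_pos=[
    [0.15,0,-0.4],
    [0,0,-0.4],
    [0,0,-0.1],
    [0,0,-0.1],
    [0,0,0],
  ],
  turn=[0,0,0,0,0],
)

```text
time: 8.65
ee_pos: [0.5669, -0.1326, 0.0365]
eef_rot: [1.0, 0.006, 0.0, 0.0]
ft_force: [0.4, -0.1, -0.2]
width: 0.0005
grip_force: 0.0
```

>>> step_arm(
  delta_pos=[
    [0,0,-0.1],
    [0,0,-0.1],
    [0,0,0],
  ],
  turn=[0,0,0],
)

```text
time: 8.95
ee_pos: [0.5672, -0.1327, 0.0317]
eef_rot: [1.0, 0.006, 0.0, 0.0]
ft_force: [-0.2, 0.7, 2.8]
width: 0.0002
grip_force: 2.0
```

>>> step_arm(
  delta_pos=[
    [0,0,-0.1],
    [0,0,-0.1],
    [0,0,0],
  ],
  turn=[0,0,0],
)

```text
time: 9.25
ee_pos: [0.5674, -0.1328, 0.0298]
eef_rot: [1.0, 0.006, 0.0, 0.001]
ft_force: [-13.5, 2.7, 35.5]
width: 0.0006
grip_force: 17.5
```

Bottomed out at 35 N. Holding for a look to confirm the button is really down.

```bash
python3 - <<'E'
from h import *
c=snap('scene','scene8');red(c)
s=read_state();print(s['ee_pos'],s['ft_force'])
a=cv2.imread('pics/scene7.png')[200:270,240:320];b=cv2.imread('pics/scene8.png')[200:270,240:320]
cv2.imwrite('pics/crop8.png',np.clip(1.5*cv2.resize(np.hstack([a,b]),None,fx=5,fy=5,interpolation=cv2.INTER_CUBIC).astype(float),0,255).astype(np.uint8))
E
```

```text
left 261 [0.6028 0.0992 0.0552]
right 259 [0.5443 0.0108 0.0541]
[ 0.56746236 -0.13283185  0.02984428] [-14.57534009   1.54346872  35.03698169]
```

View pics/crop8.png

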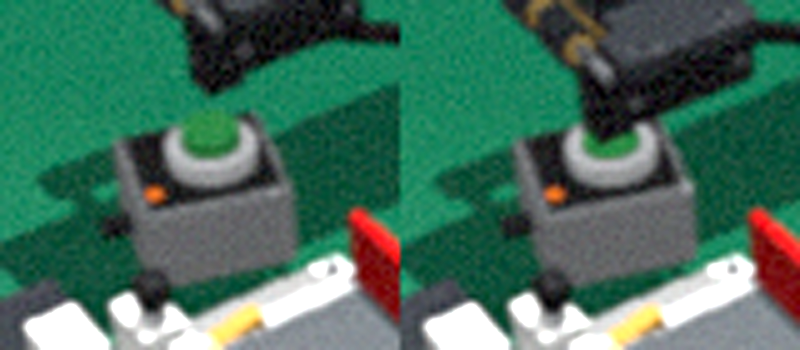

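The right half shows the fingertip on a lowered green button, with the steel collar untouched. With the hard stop at 35 N, it is fully pressed. Lifting clear.

>>> step_arm(
  delta_pos=[
    [0,0,0.5],
    [0,0,1],
    [0,0,1],
    [0,0,1],
    [0,0,1],
    [0,0,0],
    [0,0,0],
  ],
  turn=[0,0,0,0,0,0,0],
)

```text
time: 10.0
ee_pos: [0.5669, -0.1329, 0.1389]
eef_rot: [1.0, 0.006, 0.0, 0.0]
ft_force: [-0.4, 0.0, -0.7]
width: 0.0002
grip_force: 0.0
```

```bash
python3 - <<'E'
from h import *
c=snap('scene','scene9');red(c)
s=read_state();print(s['time'],s['ee_pos'],s['ft_force'])
W=cloud(c);k=(np.hypot(W[:,0]-.566,W[:,1]+.132)<.012)&(W[:,2]<.09);print('button z',np.median(W[k,2]),np.percentile(W[k,2],90))
a=cv2.imread('pics/scene9.png')[190:350,190:400]
cv2.imwrite('pics/crop9.png',cv2.resize(a,None,fx=3.7,fy=3.7,interpolation=cv2.INTER_CUBIC))
E
```

```text
left 260 [0.603  0.1002 0.055 ]
right 259 [0.5445 0.0108 0.054 ]
10.05 [ 0.56635718 -0.13274755  0.13805364] [0.5373097  0.03164669 0.00389379]
button z 0.07187700405454223 0.07367132167914807
```

View pics/crop9.png

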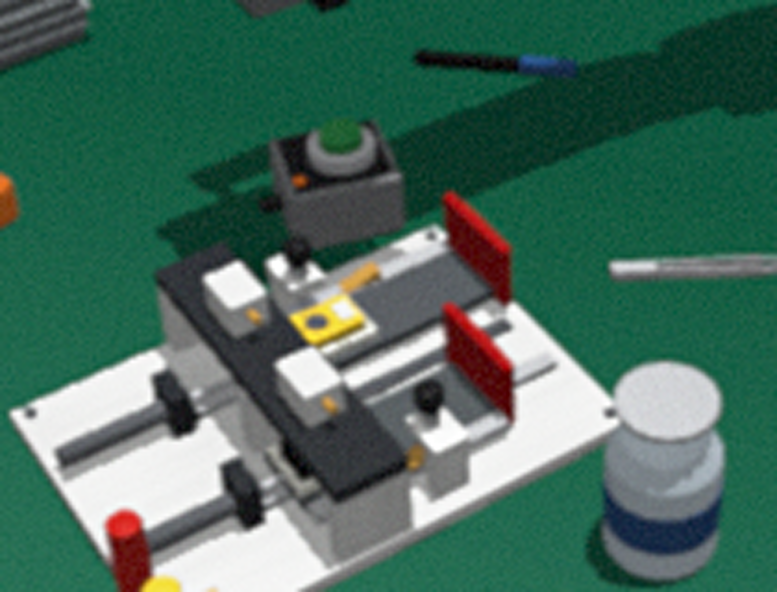

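The last crop shows the left shuttle caught with its nest under the bridge (290,460) and the sample's shuttle out (330,320). The button is up at z = 0.072 (340,135), and the bottle, tweezers and marker are in place.

```bash
python3 -c "from bench import *; print(close_job())"
```

```text
the job is handed in; nothing more can be done
None
```

The job is handed in, but no verdict came back: the black module's left shuttle is caught at 60 mm, the start button was pressed to its stop and is up again, the yellow sample's shuttle is still out, and the arm is clear of everything.

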